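# Line up the setting rings on the staging bar by size

### The job

Set the three steel setting rings and the plain brass bush out on the aluminium staging bar for checking: one lying flat and centred on each black pad, in order of outside diameter, the largest on the pad next to the upright post and the smallest at the far end. Do not shift the pencil, the loupe or the plug gauge.

Things in the scene. Friction and masses are not known exactly. Their poses are not given: they have to be found in the camera images.
- ring_gauge_a: plain ground-steel setting ring lying flat, the largest of the three, outside diameter 48 mm, 18 mm high, with a round bore and a narrow groove round its rim; origin at the centre of its underside, z up. It stands loose on the table
- ring_gauge_b: plain ground-steel setting ring lying flat, the middle one of the three, outside diameter 38 mm, 14 mm high, with a round bore and a narrow groove round its rim; origin at the centre of its underside, z up. It stands loose on the table
- ring_gauge_c: plain ground-steel setting ring lying flat, the smallest of the three, outside diameter 32 mm, 12 mm high, with a round bore and a narrow groove round its rim; origin at the centre of its underside, z up. It stands loose on the table
- bush_b: plain brass-coloured bush, a short tube standing on its end, outside diameter 24 mm, 18 mm high; origin at the centre of its underside, z up. It stands loose on the table
- staging_bar: flat aluminium bar, 70 mm wide (its x), 326 mm long (its y) and 12 mm thick, fixed to the table. Four round black rubber pads, 54 mm across and flush with its top, lie in a row along its middle, centred at y = -90, -30, +30 and +90 mm. Origin at the centre of its underside, so its top is at z = 12 mm
- post: upright steel post, 45 mm tall with a thicker head (18 mm across) and a 30 mm foot, fixed on the bar's top near one of its two ends, at y = +142 or -142 mm of the bar (it varies which), 52 mm from the middle of the nearest pad; origin at the centre of its foot's underside
- end_cap: flat round steel cap, 30 mm across and 5 mm high, fixed on the bar's top at the end opposite the post; origin at the centre of its underside
- pencil: yellow and black pencil lying on the table behind the bar, 148 mm long (its y, roughly away from the robot), 8 mm thick; to be left alone; origin at the middle of its underside
- loupe: black stand loupe on the table, 41 mm across, 44 mm high; to be left alone; origin at the centre of its underside. (Around it all: tall machines beyond 0.33 m left and 0.36 m right of the robot's middle line, with overhanging parts from about 0.35 m height; draw the arm in before it swings past them)
- plug_gauge: plug gauge lying on the table, dark six-sided handle with bright ends, 82 mm long (its y, roughly left to right), 15 mm wide, 14 mm high; to be left alone; origin at the middle of its underside
There are look-alikes about, which are no part of the job. Leave any brown or orange look-alike of the ring_gauge_b alone.

How it is judged:
At the end, for the whole second after the job is handed in: Counting from the post, the four pads carry the 48 mm ring, the 38 mm ring, the 32 mm ring and the 24 mm bush, each within 12 mm of its pad's centre along and across the bar, resting flat on the bar's top (tilt under 0.1 rad, underside within 4 mm of the top face) and still (horizontal distance between ring_gauge_a and post between 0.04 and 0.064 m and x of ring_gauge_a in the frame of staging_bar between -0.012 and 0.012 m and z of ring_gauge_a in the frame of staging_bar between 0.009 and 0.016 m and angle between each of ring_gauge_a, ring_gauge_b, ring_gauge_c, bush_b's own z axis and vertical below 0.1 rad and linear speed of each of ring_gauge_a, ring_gauge_b, ring_gauge_c, bush_b below 0.01 m/s and horizontal distance between ring_gauge_b and post between 0.1 and 0.124 m and x of ring_gauge_b in the frame of staging_bar between -0.012 and 0.012 m and z of ring_gauge_b in the frame of staging_bar between 0.009 and 0.016 m and horizontal distance between ring_gauge_c and post between 0.16 and 0.184 m and x of ring_gauge_c in the frame of staging_bar between -0.012 and 0.012 m and z of ring_gauge_c in the frame of staging_bar between 0.009 and 0.016 m and horizontal distance between bush_b and post between 0.22 and 0.244 m and x of bush_b in the frame of staging_bar between -0.012 and 0.012 m and z of bush_b in the frame of staging_bar between 0.009 and 0.016 m); the robot touches nothing.
It fails at once if the pencil is shifted by more than 20 mm (distance of pencil from where it was at the start of the episode above 0.02 m).
It fails at once if the loupe is shifted by more than 20 mm (distance of loupe from where it was at the start of the episode above 0.02 m).
It fails at once if the plug gauge is shifted by more than 20 mm (distance of plug_gauge from where it was at the start of the episode above 0.02 m).
It also fails if it takes over 96 s, if anything falls off the work surface, if the arm or the gripper's body presses on something with over 40 N, if the wrist force passes 120 N, or if a joint passes its speed limit or range.

### The arm

A 6-joint arm with a two-finger parallel gripper is mounted at the origin on a cart in front of the work surface, level with it; the furniture and walls round the work are solid. World frame = base frame: x ahead of the robot, y to its left, z up, the work surface at z = 0. Lengths are in m, angles in rad, forces in N, time in s.
With the tool pointing down it reaches from about 0.25 to 0.775 m from the base axis. Payload 4 kg.
Tool frame: the origin (TCP) lies at the very end of the fingers, on their centre line; the grasp point (between the pads) lies 19 mm behind it; z points along the fingers, y is the direction in which the jaws open and shut (so a half turn about z gives the same grasp; the last joint's range is limited). The gripper opens to 85 mm and grips with 20 to 120 N. Pads are 22 mm wide; open, the fingers measure 114 mm over their backs; the gripper's body (76 mm by 85 mm) begins 54 mm behind the grasp point. The pads swing forward as they close: fully open they stand 13 mm farther back than shut.
Start: joints at [1.238, 0.087, 1.371, -0, 1.684, -0.103], TCP at [0.125, 0.536, 0.231] pointing down, gripper open.
Joint ranges: [-3.1, 3.1], [-0.76, 2.03], [0.27, 2.55], [-1.08, 4.22], [0.17, 2.65], [-2.57, 2.57]. Speed limits (rad/s): [2.79, 2.79, 3.14, 3.14, 3.14, 3.14].

### API

Orientations are given as a unit quaternion [x, y, z, w].
In Python, from rig import telemetry, cams, finish_job gives the robot as it stands.
- The arm moves only by the shell command python3 -m crank 'ROWS' [FORCE]. ROWS is JSON, a list of rows, each an object with "xyz": the shift along the tool's x, y, z normalised to -1 to 1, where 1 is 750 mm, a list of three; "spin": the turn about the tool's z normalised to -1 to 1, where 1 is 180 degrees; "grip": the closure, from 0 (fully open) to 1 (shut). A call has 1 to 12 rows; each row shifts and turns the commanded pose from where the row before left it, along the tool's axes as they then stand; what a row does not reach is not made up. A row lasts 1/8 s, in which the tool goes at most 62.5 mm and 10.7 degrees, less where a joint would pass 70% of its speed; a pose out of reach is approached as far as the arm can. A call with a number of a shift or a turn outside -1 to 1 is refused whole. A call with a gripper value outside its range is refused whole. The fingers move at their own pace and stop on an object; FORCE is the grip in N (left out, the last holds). Time passes only in rows, so rows that do not move let the fingers close. It gives the time, the measured TCP pose, the force and the opening at its end, in the units of the state.
- telemetry.sense(): the state, without advancing time (a new reading comes with each control period).
- cams.grab_frame(name): name is "scene" or "top"; returns a dict with "frame" (400x640x3 uint8, red, green, blue), "depth" (400x640 float32, m along the optical axis (not along the pixel's ray), 0 where there is no reading), "vertical_fov" (degrees; the focal length in pixels is half the picture's height over the tangent of half this angle, whatever the lens; pixels are square), "cx", "cy" (the principal point, pixels), "k1" (the pictures are not rectified: a ray, as slopes to the right and down, at radius r is drawn at 1 + k1 r^2 times it, then the intrinsics apply), "position" and "orientation" of the camera in the world. Camera axes: x right, y down, z forward; pixel columns grow to the right and rows downward; lengths in m; the calibration is good to about 2 mm. A picture is of the moment at which its call begins.
- finish_job(): hands the job in, once; it reports no verdict.
The state is a dict: "time_s": time; "joints": joint angles; "joint_vel": joint speeds; "joint_efforts": joint torques, N m; "tcp_pos": TCP position; "ee_rot": TCP orientation; "ft_force": force on the tool from outside, world axes, zero at the start; "ft_torque": the same for the moment, N m; "gripper_width": finger opening in m.
Only numpy, scipy, OpenCV 4.12 (cv2) and the standard library are available. Lean on these libraries where they do the work, as an engineer would, in place of code of your own. Each camera call takes 0.05 s, during which the arm holds its last target. There are 200 camera calls.

## Working session

There is one attempt and no reset: what is moved stays moved. The work goes in short steps, Python scripts to look and compute and a shell command to move; the robot and the scene stay as the last step left them, time stands still between calls to the robot, and variables do not carry over. Pictures are saved under pics/ and viewed, about 12 in all and at most 16, crops included, and the job is handed in when it is done.

```bash
ls; mkdir -p pics; python3 - <<'E'
from rig import telemetry, cams
import cv2,numpy as np
print(telemetry.sense())
for n in ("scene","top"):
    f=cams.grab_frame(n); cv2.imwrite(f"pics/{n}0.png",f["frame"][:,:,::-1]); np.save(f"pics/{n}0.npy",f,allow_pickle=True)
    print({k:v for k,v in f.items() if k not in("frame","depth")})
E
```

```text
pics
{'time_s': 0.0, 'joints': array([ 1.23788581e+00,  8.79405544e-02,  1.37226039e+00, -8.16707481e-06,
        1.68359243e+00, -1.03087540e-01]), 'joint_vel': array([ 1.20576038e-03, -1.25056423e-04,  5.77836550e-05, -4.73288703e-04,
       -7.81750623e-04, -3.58826175e-04]), 'joint_efforts': array([ 1.04113660e-03, -3.51859903e+01, -3.13278544e+01,  1.80567231e-04,
        1.05080087e-02, -2.75032272e-05]), 'tcp_pos': array([0.12512992, 0.53506627, 0.23014391]), 'ee_rot': array([ 1.14659145e-01,  9.93404283e-01, -1.07519213e-03, -2.34019373e-04]), 'ft_force': array([-0.43973367, -0.09228649, -0.0099654 ]), 'ft_torque': array([-0.02086042, -0.017161  ,  0.02616881]), 'gripper_width': 0.0855328755191723}
{'vertical_fov': 50.80365779983751, 'cx': 319.16193149079254, 'cy': 199.5702617478463, 'k1': -0.04752118162582041, 'position': array([0.27598196, 0.55514253, 0.63553147]), 'orientation': array([-0.23365573,  0.88266273, -0.39330006,  0.10782659])}
{'vertical_fov': 51.04318508565427, 'cx': 319.16706725803635, 'cy': 193.9478215735939, 'k1': -0.08597340303964036, 'position': array([0.3418679 , 0.02871735, 1.09560337]), 'orientation': array([-0.65943012,  0.74423191, -0.0790339 ,  0.07088316])}
```

View pics/scene0.png

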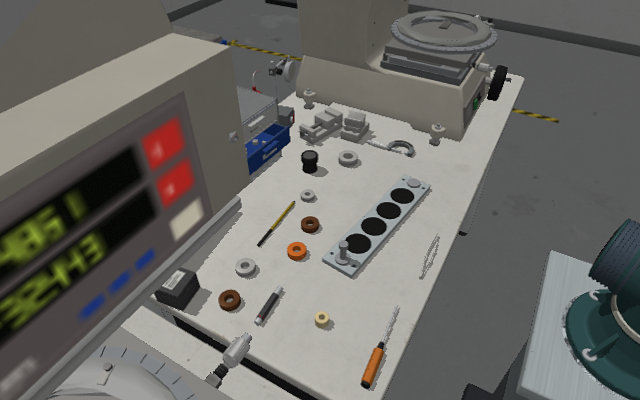

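View pics/top0.png

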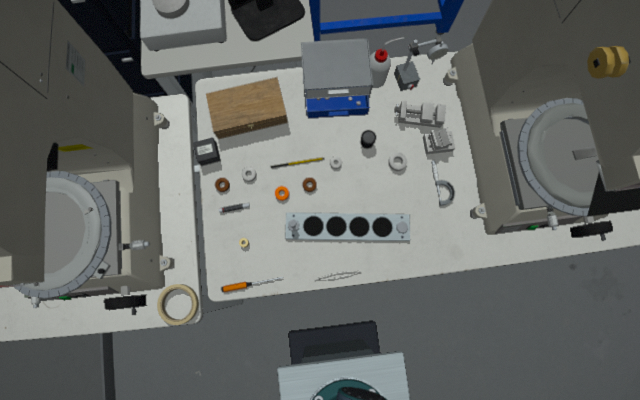

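Top view: the post is at the left end of the bar (293,228), with the end cap at (402,227). The grey rings are at (249,175), (335,163) and (398,161), and the brass bush is at (244,243). The brown and orange look-alikes are at (222,185), (282,194) and (309,185). The pencil is at (298,161), the loupe at (368,138) and the plug gauge at (235,208).

```bash
cat > h.py <<'E'
import cv2,numpy as np
from scipy.spatial.transform import Rotation as R
def rays(f):
    h,w=f["frame"].shape[:2]; fl=h/2/np.tan(np.radians(f["vertical_fov"]/2))
    K=np.array([[fl,0,f["cx"]],[0,fl,f["cy"]],[0,0,1]]); d=np.array([f["k1"],0,0,0,0.])
    u,v=np.meshgrid(np.arange(w),np.arange(h))
    p=cv2.undistortPoints(np.stack([u,v],-1).reshape(-1,1,2).astype(float),K,d).reshape(h,w,2)
    return np.dstack([p,np.ones((h,w))])@R.from_quat(f["orientation"]).as_matrix().T
def cloud(f): return f["position"]+rays(f)*f["depth"][...,None]      # world points from depth
def plane(f,z): r=rays(f); return f["position"]+r*((z-f["position"][2])/r[...,2])[...,None]  # rays cut with z=const
E
python3 - <<'E'
from h import *
f0={n:np.load(f"pics/{n}0.npy",allow_pickle=True).item() for n in("top","scene")}
for n,objs in {"top":dict(A=(398,161),x249=(249,175),x335=(335,163),bush=(244,243),ora=(282,194),brn=(309,185),brn2=(222,185),pencil=(298,161),loupe=(368,138),plug=(235,208),bar=(345,227)),
 "scene":dict(A=(347,158),x249=(246,267),x335=(307,196),bush=(322,318),ora=(297,251),brn=(310,225),plug=(268,305),bar=(380,225))}.items():
    f=f0[n]; P=cloud(f); Z=P[...,2]
    ok=(f["depth"]>0)&(P[...,0]>.2)&(P[...,0]<.75)&(abs(P[...,1])<.45)
    t=Z[ok&(abs(Z)<.02)]; z0=np.median(t); print(n,"table z",z0)
    m=(ok&(Z-z0>.005)&(Z<.06)).astype(np.uint8)
    k,L,st,c=cv2.connectedComponentsWithStats(m)
    for o,(u,v) in objs.items():
        w=L[v-6:v+7,u-6:u+7]; w=w[w>0]
        if not len(w): print(o,"none");continue
        i=np.bincount(w).argmax(); q=L==i; zt=np.percentile(Z[q],90)-z0
        pts=plane(f,zt)[q][:,:2].astype(np.float32); 
        (cx,cy),wh,a=cv2.minAreaRect(pts); cc=cv2.minEnclosingCircle(pts)
        print(o,"n",q.sum(),"ztop %.4f"%zt,"rect c %.4f %.4f"%(cx,cy),"wh",np.round(wh,4),"a %.1f"%a,"circ d %.4f"%(2*cc[1]))
    # base projection
E
```

```text
top table z -0.0004937878145104824
A n 219 ztop 0.0195 rect c 0.6361 -0.2158 wh [0.049  0.0475] a 83.2 circ d 0.0536
x249 n 135 ztop 0.0164 rect c 0.6517 0.1828 wh [0.0349 0.0362] a 85.0 circ d 0.0386
x335 n 102 ztop 0.0145 rect c 0.6571 -0.0523 wh [0.0296 0.0308] a 82.8 circ d 0.0331
bush n 68 ztop 0.0194 rect c 0.4706 0.2108 wh [0.0236 0.0206] a 83.3 circ d 0.0260
ora n 142 ztop 0.0166 rect c 0.5893 0.1003 wh [0.0344 0.0353] a 84.0 circ d 0.0396
brn n 142 ztop 0.0159 rect c 0.6035 0.0243 wh [0.0345 0.0382] a 83.2 circ d 0.0396
brn2 n 140 ztop 0.0161 rect c 0.6326 0.2577 wh [0.0394 0.0356] a 40.0 circ d 0.0419
pencil n 110 ztop 0.0092 rect c 0.6705 0.0506 wh [0.0079 0.1429] a 2.9 circ d 0.1432
loupe n 219 ztop 0.0447 rect c 0.6997 -0.1435 wh [0.0372 0.0505] a 81.3 circ d 0.0510
plug n 162 ztop 0.0151 rect c 0.5661 0.2296 wh [0.0143 0.0831] a 4.6 circ d 0.0833
bar n 3312 ztop 0.0150 rect c 0.4806 -0.0606 wh [0.3226 0.0707] a 82.1 circ d 0.3281
scene table z 0.00028622320174598315
A n 239 ztop 0.0193 rect c 0.6374 -0.2099 wh [0.0448 0.0627] a 26.0 circ d 0.0644
x249 n 278 ztop 0.0145 rect c 0.6518 0.1885 wh [0.0375 0.0439] a 38.2 circ d 0.0446
x335 n 131 ztop 0.0131 rect c 0.6565 -0.0476 wh [0.0294 0.0376] a 30.3 circ d 0.0385
bush n 186 ztop 0.0176 rect c 0.4701 0.2169 wh [0.0219 0.0307] a 29.0 circ d 0.0313
ora n 261 ztop 0.0148 rect c 0.5893 0.1055 wh [0.0375 0.0413] a 29.6 circ d 0.0444
brn n 221 ztop 0.0149 rect c 0.6037 0.0300 wh [0.0373 0.0443] a 31.7 circ d 0.0451
plug n 319 ztop 0.0130 rect c 0.5650 0.2336 wh [0.0144 0.0831] a 3.8 circ d 0.0836
bar n 3777 ztop 0.0146 rect c 0.4800 -0.0546 wh [0.3286 0.0723] a 82.4 circ d 0.3342
```

```bash
python3 - <<'E'
from h import *
for n in("top","scene"):
    f=np.load(f"pics/{n}0.npy",allow_pickle=True).item(); P=plane(f,.012); g=cv2.cvtColor(f["frame"],cv2.COLOR_RGB2GRAY)
    m=((g<50)&(abs(P[...,0]-.48)<.05)&(abs(P[...,1]+.06)<.15)).astype(np.uint8)
    k,L,st,c=cv2.connectedComponentsWithStats(m)
    C=[]
    for i in range(1,k):
        if st[i,4]<80: continue
        q=P[L==i][:,:2].astype(np.float32); (cx,cy),wh,a=cv2.minAreaRect(q); print(n,st[i,4],"%.4f %.4f"%(cx,cy),np.round(wh,4)); C.append((cx,cy))
    C=np.array(sorted(C,key=lambda t:-t[1])); print(np.linalg.norm(np.diff(C,axis=0),axis=1), "angle",np.degrees(np.arctan2(*(C[0]-C[-1])[::-1])))
    # ring top outer/inner edges on their top plane (bright/saturation-free): grey ring top-face
    D=cloud(f)
    for o,x,y,h in(("A",.636,-.213,.018),("B",.652,.186,.014),("C",.657,-.05,.012),("bush",.4705,.213,.018)):
        Q=plane(f,h); near=(np.hypot(Q[...,0]-x,Q[...,1]-y)<.035); top=near&(D[...,2]>h-.0035+(-.0005 if n=="top" else 0))
        q=Q[top][:,:2].astype(np.float32); r=cv2.minAreaRect(q); print(n,o,top.sum(),np.round(r[0],4),np.round(r[1],4))
E
python3 -m crank '[{"xyz":[-0.015,-0.063,0],"spin":0,"grip":0},{"xyz":[-0.015,-0.063,0],"spin":0,"grip":0},{"xyz":[-0.015,-0.063,0],"spin":0,"grip":0},{"xyz":[-0.015,-0.063,0],"spin":0,"grip":0},{"xyz":[0,0,0],"spin":0.0588,"grip":0},{"xyz":[0,0,0],"spin":0.0588,"grip":0},{"xyz":[0,0,0],"spin":0,"grip":0}]'
```

```text
top 277 0.4916 0.0282 [0.047  0.0472]
top 284 0.4844 -0.0314 [0.0469 0.0473]
top 280 0.4771 -0.0908 [0.0471 0.0473]
top 275 0.4685 -0.1503 [0.0458 0.047 ]
[0.05996546 0.05993354 0.06012347] angle 82.61586220829393
top A 164 [ 0.6381 -0.2172] [0.0467 0.0468]
top B 116 [0.6557 0.1828] [0.035  0.0416]
top C 92 [ 0.6579 -0.0525] [0.0297 0.0309]
top bush 55 [0.4778 0.2039] [0.0223 0.0433]
scene 271 0.4716 -0.1502 [0.0494 0.0493]
scene 307 0.4788 -0.0898 [0.0498 0.049 ]
scene 346 0.4867 -0.0294 [0.0502 0.0493]
scene 376 0.4934 0.0274 [0.0461 0.0508]
[0.057263   0.06092944 0.06074724] angle 83.02171668545141
scene A 153 [ 0.6405 -0.2169] [0.045  0.0509]
scene B 231 [0.6485 0.1872] [0.0385 0.0486]
scene C 108 [ 0.658 -0.05 ] [0.0294 0.0344]
scene bush 126 [0.4715 0.2142] [0.0236 0.0246]
time_s: 0.98
tcp_pos: [0.126, 0.341, 0.231]
ee_rot: [0.294, 0.956, -0.0, -0.0]
ft_force: [0.0, -0.1, -0.3]
gripper_width: 0.0854
```

```bash
python3 -m crank '[{"xyz":[0,0,0],"spin":0.0584,"grip":0},{"xyz":[0,0,0],"spin":0.0584,"grip":0},{"xyz":[0,0,0],"spin":0.0584,"grip":0},{"xyz":[0,0,0],"spin":0.0584,"grip":0},{"xyz":[0,0,0],"spin":0.0584,"grip":0},{"xyz":[0,0,0],"spin":0.0584,"grip":0},{"xyz":[-0.0465,0.0551,0],"spin":0,"grip":0},{"xyz":[-0.0465,0.0551,0],"spin":0,"grip":0},{"xyz":[-0.0465,0.0551,0],"spin":0,"grip":0},{"xyz":[-0.0465,0.0551,0],"spin":0,"grip":0},{"xyz":[-0.0465,0.0551,0],"spin":0,"grip":0},{"xyz":[-0.0465,0.0551,0],"spin":0,"grip":0}]' 40
python3 -m crank '[{"xyz":[-0.0465,0.0551,0],"spin":0,"grip":0},{"xyz":[-0.0465,0.0551,0],"spin":0,"grip":0},{"xyz":[-0.0465,0.0551,0],"spin":0,"grip":0},{"xyz":[-0.0465,0.0551,0],"spin":0,"grip":0},{"xyz":[-0.0465,0.0551,0],"spin":0,"grip":0},{"xyz":[-0.0465,0.0551,0],"spin":0,"grip":0},{"xyz":[-0.0465,0.0551,0],"spin":0,"grip":0},{"xyz":[-0.0465,0.0551,0],"spin":0,"grip":0},{"xyz":[0,0,0.07],"spin":0,"grip":0},{"xyz":[0,0,0.07],"spin":0,"grip":0},{"xyz":[0,0,0],"spin":0,"grip":0}]'
```

```text
time_s: 2.48
tcp_pos: [0.3459, 0.1003, 0.2312]
ee_rot: [0.75, 0.661, 0.0, -0.0]
ft_force: [0.5, 0.4, -0.6]
gripper_width: 0.0851
time_s: 3.85
tcp_pos: [0.6332, -0.2159, 0.1184]
ee_rot: [0.75, 0.661, -0.003, -0.007]
ft_force: [-0.2, 0.7, 0.5]
gripper_width: 0.0855
```

```bash
cat >> h.py <<'E'
e=np.array([.127,.992]); n=np.array([.992,-.127])
def st(p): p=np.asarray(p)[:2]; return p@e,p@n
E
cat > snap.py <<'E'
import sys; from h import *; from rig import telemetry,cams
s=telemetry.sense(); p=s["tcp_pos"]; print("t %.2f"%s["time_s"],"tcp",np.round(p,4),"st",np.round(st(p),4),"q",np.round(s["ee_rot"],4),"w %.4f"%s["gripper_width"],"j",np.round(s["joints"],2))
if len(sys.argv)>1:
    name,cam,u0,v0,u1,v1=sys.argv[1:]; f=cams.grab_frame(cam); np.save(f"pics/{name}.npy",f,allow_pickle=True)
    c=f["frame"][int(v0):int(v1),int(u0):int(u1),::-1]; k=min(800/c.shape[1],600/c.shape[0]); cv2.imwrite(f"pics/{name}.png",cv2.resize(c,None,fx=k,fy=k,interpolation=cv2.INTER_CUBIC))
E
python3 snap.py a1 scene 260 60 480 220
```

```text
t 3.85 tcp [ 0.6332 -0.2159  0.1184] st [-0.1337  0.6555] q [ 0.7505  0.6609 -0.0031 -0.0069] w 0.0855 j [-0.41  0.4   1.21  0.    1.54 -0.29]
```

View pic.

View pics/a1.png

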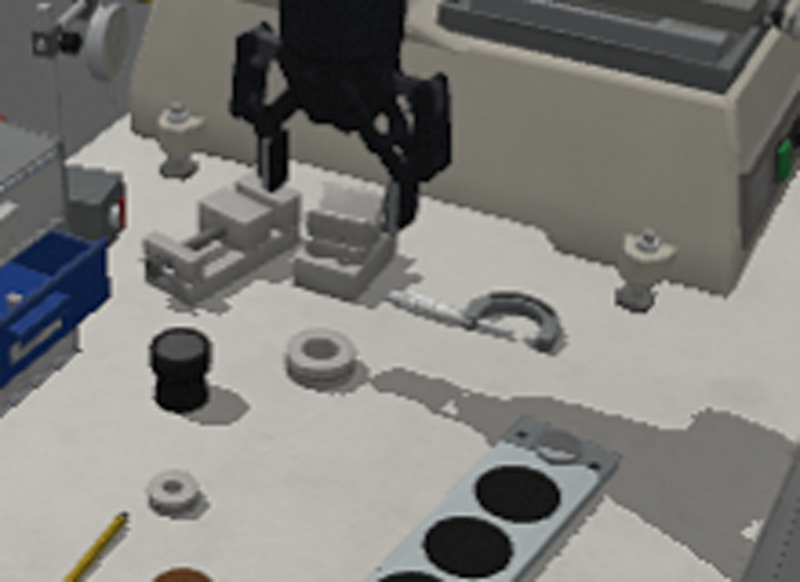

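Gripper is open above ring A (crop (322,358)), and the area around the ring is clear. Next I descend in stages.

```bash
python3 -m crank '[{"xyz":[0,0.004,0.04],"spin":0,"grip":0},{"xyz":[0,0,0.04],"spin":0,"grip":0},{"xyz":[0,0,0],"spin":0,"grip":0},{"xyz":[0,0,0],"spin":0,"grip":0}]'; python3 snap.py
```

```text
time_s: 4.4
tcp_pos: [0.6417, -0.2185, 0.0701]
ee_rot: [0.751, 0.66, 0.001, 0.003]
ft_force: [-0.2, -0.2, 0.5]
gripper_width: 0.0852
t 4.40 tcp [ 0.6417 -0.2185  0.0701] st [-0.1352  0.6643] q [0.751  0.6603 0.0013 0.0025] w 0.0852 j [-0.41  0.44  1.26  0.    1.44 -0.28]
```

```bash
python3 -m crank '[{"xyz":[0.002,-0.004,0.04],"spin":0,"grip":0},{"xyz":[0,0,0.03],"spin":0,"grip":0},{"xyz":[0,0,0.015],"spin":0,"grip":0},{"xyz":[0,0,0],"spin":0,"grip":0},{"xyz":[0,0,0],"spin":0,"grip":0}]'; python3 snap.py a2 scene 280 90 420 200
```

```text
time_s: 5.03
tcp_pos: [0.6383, -0.2165, 0.0046]
ee_rot: [0.751, 0.66, 0.001, 0.001]
ft_force: [0.3, -1.1, 1.1]
gripper_width: 0.0851
t 5.03 tcp [ 0.6383 -0.2165  0.0046] st [-0.1337  0.6607] q [7.513e-01 6.600e-01 7.000e-04 1.500e-03] w 0.0851 j [-0.41  0.49  1.33  0.    1.32 -0.28]
```

View pics/a2.png

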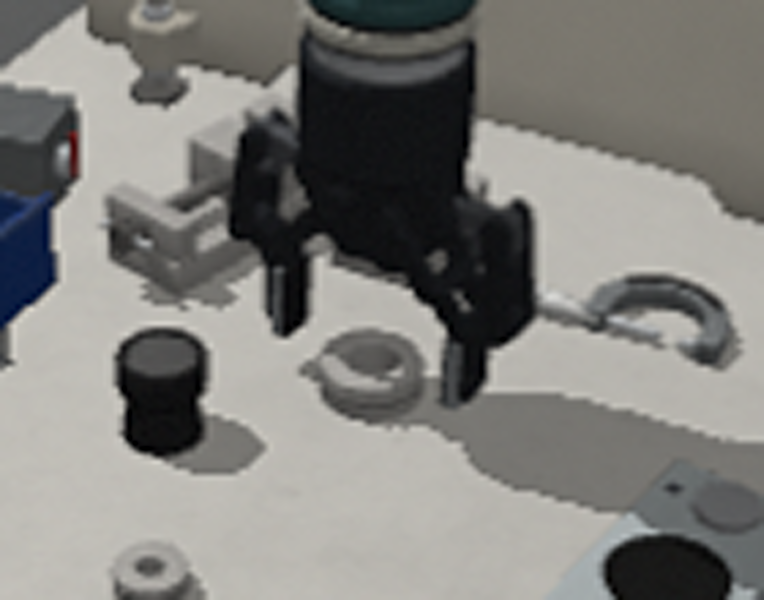

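The fingers straddle ring A: their midpoint is at about (373,347) and the ring's top centre is at (372,355). Closing.

```bash
python3 -m crank '[{"xyz":[0,0,0],"spin":0,"grip":1},{"xyz":[0,0,0],"spin":0,"grip":1},{"xyz":[0,0,0],"spin":0,"grip":1},{"xyz":[0,0,0],"spin":0,"grip":1},{"xyz":[0,0,0],"spin":0,"grip":1},{"xyz":[0,0,0],"spin":0,"grip":1},{"xyz":[0,0,0],"spin":0,"grip":1},{"xyz":[0,0,0],"spin":0,"grip":1}]' 50
```

```text
time_s: 6.08
tcp_pos: [0.6379, -0.2163, 0.0038]
ee_rot: [0.751, 0.66, 0.001, 0.001]
ft_force: [-0.0, -0.3, 5.5]
gripper_width: 0.0454
```

```bash
python3 -m crank '[{"xyz":[0,0,-0.02],"spin":0,"grip":1},{"xyz":[0,0,-0.05],"spin":0,"grip":1},{"xyz":[0,0,-0.06],"spin":0,"grip":1},{"xyz":[0,0,-0.02],"spin":0,"grip":1},{"xyz":[0,0,0],"spin":0,"grip":1},{"xyz":[0,0,0],"spin":0,"grip":1}]'; python3 snap.py a3 scene 280 60 420 170
```

```text
time_s: 6.82
tcp_pos: [0.6356, -0.2154, 0.1119]
ee_rot: [0.751, 0.66, -0.001, -0.002]
ft_force: [-0.4, -0.3, -4.0]
gripper_width: 0.0454
t 6.83 tcp [ 0.6356 -0.2154  0.1119] st [-0.1329  0.6578] q [ 0.7513  0.6599 -0.0011 -0.0024] w 0.0454 j [-0.41  0.41  1.22  0.    1.52 -0.28]
```

View pics/a3.png

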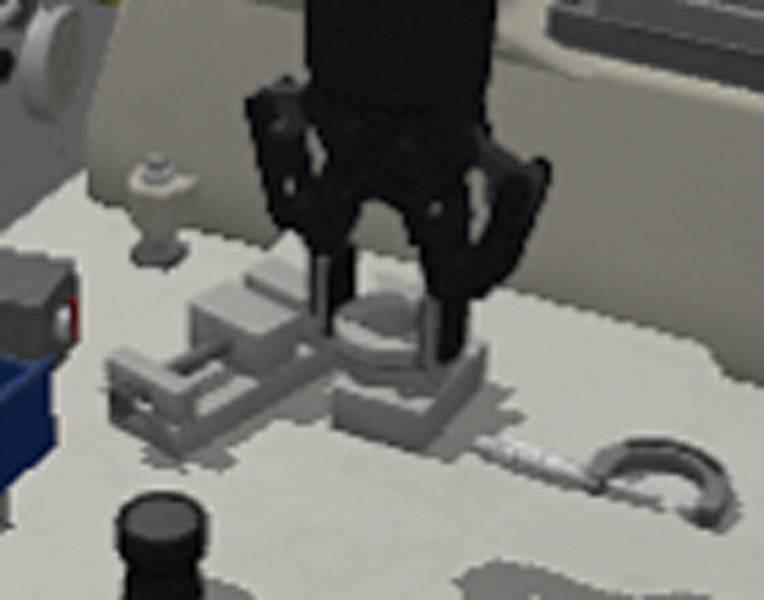

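Ring A is lifted level between the fingers (crop (400,320)). Carrying it to the pad by the post.

```bash
python3 -m crank '[{"xyz":[0.0496,-0.0383,0],"spin":0,"grip":1},{"xyz":[0.0496,-0.0383,0],"spin":0,"grip":1},{"xyz":[0.0496,-0.0383,0],"spin":0,"grip":1},{"xyz":[0.0496,-0.0383,0],"spin":0,"grip":1},{"xyz":[0.0496,-0.0383,0],"spin":0,"grip":1},{"xyz":[0.0496,-0.0383,0],"spin":0,"grip":1},{"xyz":[0,0,0],"spin":0,"grip":1},{"xyz":[0,0,0.04],"spin":0,"grip":1},{"xyz":[0,0,0.04],"spin":0,"grip":1},{"xyz":[0,0,0],"spin":0,"grip":1},{"xyz":[0,0,0],"spin":0,"grip":1}]'; python3 snap.py a4 scene 270 170 430 290
```

```text
time_s: 8.25
tcp_pos: [0.4955, 0.0271, 0.0555]
ee_rot: [0.751, 0.66, 0.0, 0.0]
ft_force: [0.7, -0.3, -2.0]
gripper_width: 0.0453
t 8.25 tcp [0.4955 0.0271 0.0555] st [0.0898 0.4881] q [7.515e-01 6.597e-01 1.000e-04 2.000e-04] w 0.0453 j [-0.06  0.07  1.74 -0.    1.32  0.07]
```

View pics/a4.png

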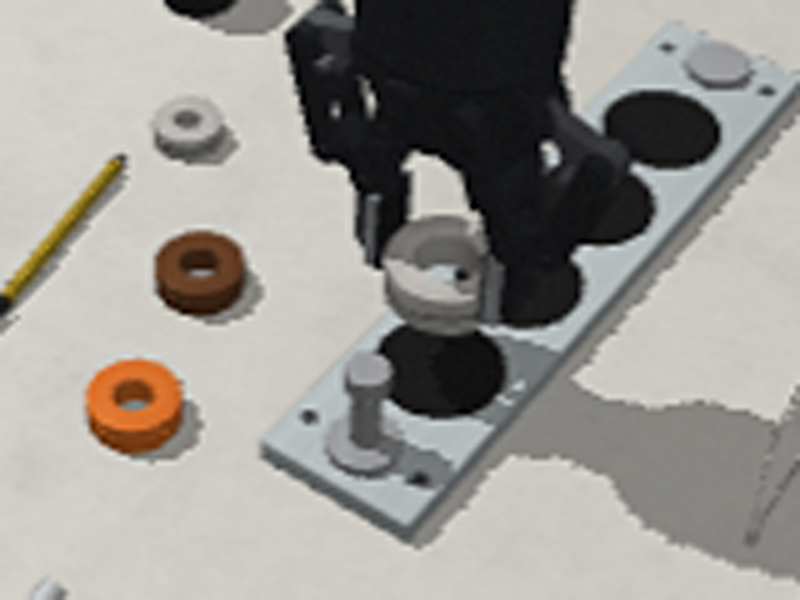

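Ring A is held level above the pad nearest the post (crop (440,360)). Lowering it and releasing.

```bash
python3 -m crank '[{"xyz":[0,-0.0037,0.022],"spin":0,"grip":1},{"xyz":[0,0,0.018],"spin":0,"grip":1},{"xyz":[0,0,0.01],"spin":0,"grip":1},{"xyz":[0,0,0],"spin":0,"grip":1},{"xyz":[0,0,0],"spin":0,"grip":1}]'; python3 snap.py
```

```text
time_s: 8.93
tcp_pos: [0.4923, 0.0279, 0.0176]
ee_rot: [0.751, 0.66, 0.0, 0.0]
ft_force: [-1.3, 0.3, -2.4]
gripper_width: 0.0455
t 8.93 tcp [0.4923 0.0279 0.0176] st [0.0902 0.4848] q [7.513e-01 6.600e-01 1.000e-04 1.000e-04] w 0.0455 j [-0.06  0.11  1.79  0.    1.24  0.07]
```

```bash
python3 -m crank '[{"xyz":[0,0,0.002],"spin":0,"grip":1},{"xyz":[0,0,0],"spin":0,"grip":1},{"xyz":[0,0,0],"spin":0,"grip":0.35},{"xyz":[0,0,0],"spin":0,"grip":0.2},{"xyz":[0,0,0],"spin":0,"grip":0},{"xyz":[0,0,0],"spin":0,"grip":0},{"xyz":[0,0,0],"spin":0,"grip":0},{"xyz":[0,0,-0.03],"spin":0,"grip":0},{"xyz":[0,0,-0.05],"spin":0,"grip":0},{"xyz":[0,0,-0.03],"spin":0,"grip":0}]'
python3 -m crank '[{"xyz":[-0.019,0.058,0],"spin":0,"grip":0},{"xyz":[-0.019,0.058,0],"spin":0,"grip":0},{"xyz":[-0.019,0.058,0],"spin":0,"grip":0},{"xyz":[-0.019,0.058,0],"spin":0,"grip":0},{"xyz":[0,0,0],"spin":0,"grip":0},{"xyz":[0,0,0.05],"spin":0,"grip":0},{"xyz":[0,0,0],"spin":0,"grip":0},{"xyz":[0,0,0],"spin":0,"grip":0},{"xyz":[0,0,0],"spin":0,"grip":0}]'; python3 snap.py c1 scene 260 150 420 270
```

```text
time_s: 10.18
tcp_pos: [0.4929, 0.0279, 0.1005]
ee_rot: [0.751, 0.66, 0.001, 0.001]
ft_force: [0.7, -0.9, 0.3]
gripper_width: 0.0855
time_s: 11.3
tcp_pos: [0.6582, -0.0509, 0.0634]
ee_rot: [0.751, 0.66, 0.001, 0.001]
ft_force: [0.3, -0.0, 0.1]
gripper_width: 0.0856
t 11.30 tcp [ 0.6582 -0.0509  0.0634] st [0.0331 0.6594] q [0.7512 0.6601 0.0011 0.0013] w 0.0856 j [-0.16  0.41  1.32  0.    1.41 -0.03]
```

View pics/c1.png

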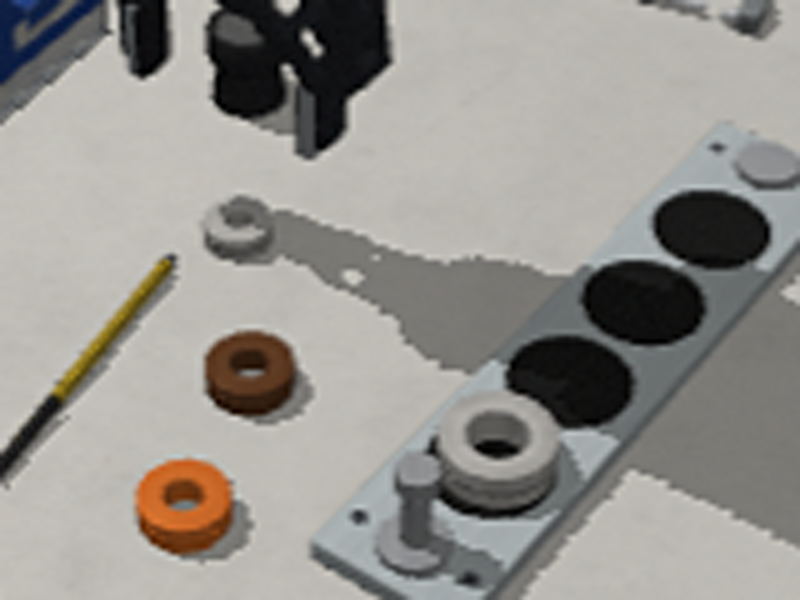

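Ring A is sitting on its pad at crop (497,455). The open gripper is above ring C at (238,228), clear of the pencil. Descending to C.

```bash
python3 -m crank '[{"xyz":[0,0,0.03],"spin":0,"grip":0},{"xyz":[0,0,0.03],"spin":0,"grip":0},{"xyz":[0,0,0.02],"spin":0,"grip":0},{"xyz":[0,0,0],"spin":0,"grip":0},{"xyz":[0,0,0],"spin":0,"grip":0.4},{"xyz":[0,0,0],"spin":0,"grip":0.5},{"xyz":[0,0,0],"spin":0,"grip":0.5}]'; python3 snap.py
```

```text
time_s: 12.22
tcp_pos: [0.6579, -0.0511, 0.002]
ee_rot: [0.751, 0.66, 0.001, 0.001]
ft_force: [0.0, 0.4, -0.3]
gripper_width: 0.0428
t 12.22 tcp [ 0.6579 -0.0511  0.002 ] st [0.0328 0.6591] q [7.513e-01 6.599e-01 5.000e-04 6.000e-04] w 0.0428 j [-0.16  0.46  1.37  0.    1.31 -0.03]
```

```bash
python3 -m crank '[{"xyz":[0,0,0],"spin":0,"grip":1},{"xyz":[0,0,0],"spin":0,"grip":1},{"xyz":[0,0,0],"spin":0,"grip":1},{"xyz":[0,0,0],"spin":0,"grip":1},{"xyz":[0,0,0],"spin":0,"grip":1}]'
python3 -m crank '[{"xyz":[0,0,-0.02],"spin":0,"grip":1},{"xyz":[0,0,-0.05],"spin":0,"grip":1},{"xyz":[0,0,-0.06],"spin":0,"grip":1},{"xyz":[0,0,0],"spin":0,"grip":1},{"xyz":[0,0,0],"spin":0,"grip":1}]'; python3 snap.py c2 scene 240 110 400 230
```

```text
time_s: 12.85
tcp_pos: [0.6579, -0.0511, 0.002]
ee_rot: [0.751, 0.66, 0.001, 0.001]
ft_force: [-0.3, 0.4, 4.9]
gripper_width: 0.0288
time_s: 13.48
tcp_pos: [0.6567, -0.0509, 0.0978]
ee_rot: [0.751, 0.66, -0.0, -0.001]
ft_force: [0.4, -0.6, -1.8]
gripper_width: 0.0289
t 13.47 tcp [ 0.6567 -0.0509  0.0978] st [0.0329 0.658 ] q [ 7.513e-01  6.599e-01 -4.000e-04 -6.000e-04] w 0.0289 j [-0.16  0.38  1.28  0.    1.48 -0.03]
```

View pics/c2.png

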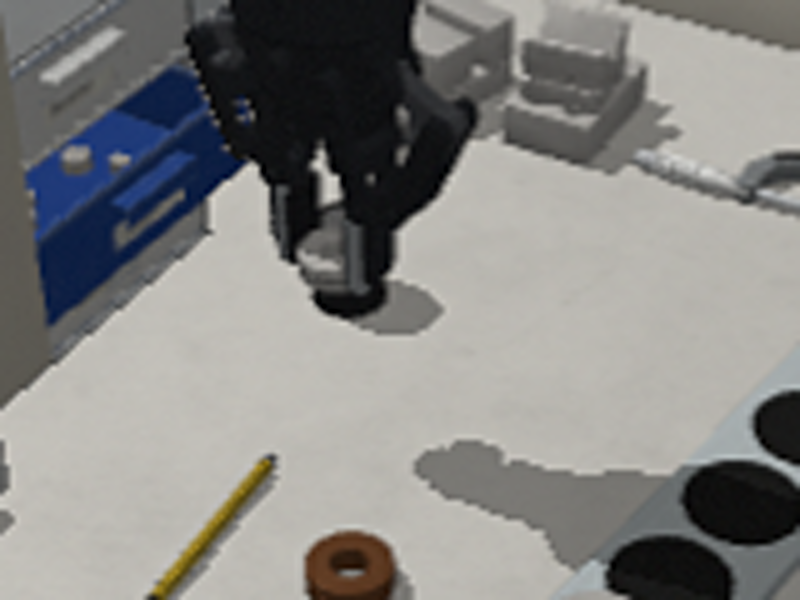

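Ring C is held (crop (325,250)). Carrying it to the third pad from the post.

```bash
python3 -m crank '[{"xyz":[-0.0207,-0.0576,0],"spin":0,"grip":1},{"xyz":[-0.0207,-0.0576,0],"spin":0,"grip":1},{"xyz":[-0.0207,-0.0576,0],"spin":0,"grip":1},{"xyz":[-0.0207,-0.0576,0],"spin":0,"grip":1},{"xyz":[0,0,0],"spin":0,"grip":1},{"xyz":[0,0,0.04],"spin":0,"grip":1},{"xyz":[0,0,0.04],"spin":0,"grip":1},{"xyz":[0,0,0],"spin":0,"grip":1},{"xyz":[0,0,0],"spin":0,"grip":1}]'; python3 snap.py
```

```text
time_s: 14.65
tcp_pos: [0.4788, -0.0903, 0.0389]
ee_rot: [0.751, 0.66, 0.0, 0.0]
ft_force: [0.4, -0.7, -0.5]
gripper_width: 0.0288
t 14.65 tcp [ 0.4788 -0.0903  0.0389] st [-0.0288  0.4864] q [7.512e-01 6.601e-01 2.000e-04 1.000e-04] w 0.0288 j [-0.3   0.07  1.78  0.    1.29 -0.17]
```

```bash
python3 -m crank '[{"xyz":[0,-0.001,0.02],"spin":0,"grip":1},{"xyz":[0,0,0.0135],"spin":0,"grip":1},{"xyz":[0,0,0],"spin":0,"grip":1},{"xyz":[0,0,0],"spin":0,"grip":1},{"xyz":[0,0,0],"spin":0,"grip":0.55},{"xyz":[0,0,0],"spin":0,"grip":0.3},{"xyz":[0,0,0],"spin":0,"grip":0},{"xyz":[0,0,0],"spin":0,"grip":0},{"xyz":[0,0,-0.03],"spin":0,"grip":0},{"xyz":[0,0,-0.06],"spin":0,"grip":0},{"xyz":[0,0,-0.04],"spin":0,"grip":0},{"xyz":[0,0,0],"spin":0,"grip":0}]'
python3 -m crank '[{"xyz":[0.0667,-0.01,0],"spin":0,"grip":0},{"xyz":[0.0667,-0.01,0],"spin":0,"grip":0},{"xyz":[0.0667,-0.01,0],"spin":0,"grip":0},{"xyz":[0.0667,-0.01,0],"spin":0,"grip":0},{"xyz":[0.0667,-0.01,0],"spin":0,"grip":0},{"xyz":[0.0667,-0.01,0],"spin":0,"grip":0},{"xyz":[0,0,0],"spin":0,"grip":0},{"xyz":[0,0,0.05],"spin":0,"grip":0},{"xyz":[0,0,0],"spin":0,"grip":0},{"xyz":[0,0,0],"spin":0,"grip":0}]'; python3 snap.py b1 scene 220 170 440 335
```

```text
time_s: 16.15
tcp_pos: [0.4793, -0.0909, 0.1141]
ee_rot: [0.751, 0.66, 0.002, 0.003]
ft_force: [-0.5, -0.4, -0.6]
gripper_width: 0.0855
time_s: 17.4
tcp_pos: [0.4714, 0.2124, 0.0735]
ee_rot: [0.752, 0.66, -0.0, -0.0]
ft_force: [0.7, 0.3, 0.0]
gripper_width: 0.0853
t 17.40 tcp [0.4714 0.2124 0.0735] st [0.2705 0.4407] q [ 7.517e-01  6.595e-01 -3.000e-04 -0.000e+00] w 0.0853 j [ 0.31  0.1   1.68 -0.    1.36  0.44]
```

View pics/b1.png

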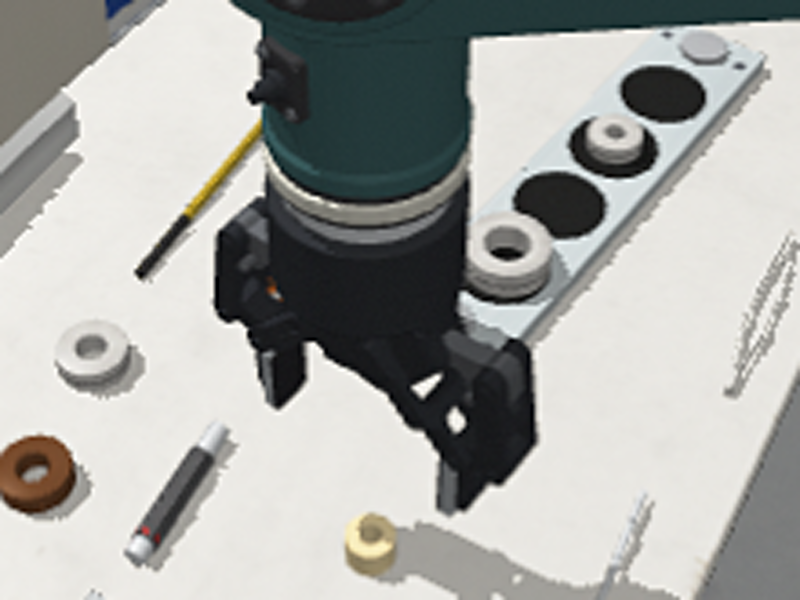

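Ring C is on the third pad (crop (613,138)). The bush at (370,545) is under the open gripper, and the plug gauge is clear.

```bash
python3 -m crank '[{"xyz":[0,0,0.04],"spin":0,"grip":0},{"xyz":[0,0,0.035],"spin":0,"grip":0},{"xyz":[0,0,0.017],"spin":0,"grip":0.3},{"xyz":[0,0,0],"spin":0,"grip":0.5},{"xyz":[0,0,0],"spin":0,"grip":0.55},{"xyz":[0,0,0],"spin":0,"grip":1},{"xyz":[0,0,0],"spin":0,"grip":1},{"xyz":[0,0,0],"spin":0,"grip":1},{"xyz":[0,0,0],"spin":0,"grip":1},{"xyz":[0,0,0],"spin":0,"grip":1},{"xyz":[0,0,0],"spin":0,"grip":1}]' 40; python3 snap.py
python3 -m crank '[{"xyz":[0,0,-0.02],"spin":0,"grip":1},{"xyz":[0,0,-0.06],"spin":0,"grip":1},{"xyz":[0,0,-0.06],"spin":0,"grip":1},{"xyz":[0,0,0],"spin":0,"grip":1},{"xyz":[0,0,0],"spin":0,"grip":1}]'; python3 snap.py
```

```text
time_s: 18.82
tcp_pos: [0.4725, 0.2136, 0.0061]
ee_rot: [0.751, 0.66, 0.001, 0.001]
ft_force: [-0.1, -0.2, 6.5]
gripper_width: 0.0221
t 18.82 tcp [0.4725 0.2136 0.0061] st [0.2719 0.4416] q [7.512e-01 6.600e-01 1.400e-03 6.000e-04] w 0.0221 j [ 0.32  0.18  1.74 -0.    1.22  0.44]
time_s: 19.45
tcp_pos: [0.4709, 0.2131, 0.1093]
ee_rot: [0.751, 0.66, -0.0, -0.0]
ft_force: [0.0, 0.7, -0.9]
gripper_width: 0.0215
t 19.45 tcp [0.4709 0.2131 0.1093] st [0.2712 0.44  ] q [ 7.513e-01  6.600e-01 -2.000e-04 -1.000e-04] w 0.0215 j [0.32 0.07 1.63 0.   1.44 0.44]
```

```bash
python3 -m crank '[{"xyz":[-0.0686,0.0086,0],"spin":0,"grip":1},{"xyz":[-0.0686,0.0086,0],"spin":0,"grip":1},{"xyz":[-0.0686,0.0086,0],"spin":0,"grip":1},{"xyz":[-0.0686,0.0086,0],"spin":0,"grip":1},{"xyz":[-0.0686,0.0086,0],"spin":0,"grip":1},{"xyz":[-0.0686,0.0086,0],"spin":0,"grip":1},{"xyz":[-0.0686,0.0086,0],"spin":0,"grip":1},{"xyz":[0,0,0],"spin":0,"grip":1},{"xyz":[0,0,0.04],"spin":0,"grip":1},{"xyz":[0,0,0.04],"spin":0,"grip":1},{"xyz":[0,0,0],"spin":0,"grip":1},{"xyz":[0,0,0],"spin":0,"grip":1}]'; python3 snap.py b2 scene 300 130 460 250
```

```text
time_s: 20.95
tcp_pos: [0.4698, -0.1491, 0.0497]
ee_rot: [0.751, 0.66, 0.0, -0.0]
ft_force: [0.5, 0.5, 0.1]
gripper_width: 0.0215
t 20.95 tcp [ 0.4698 -0.1491  0.0497] st [-0.0883  0.485 ] q [ 7.510e-01  6.603e-01  1.000e-04 -2.000e-04] w 0.0215 j [-0.42  0.07  1.76  0.    1.31 -0.29]
```

View pics/b2.png

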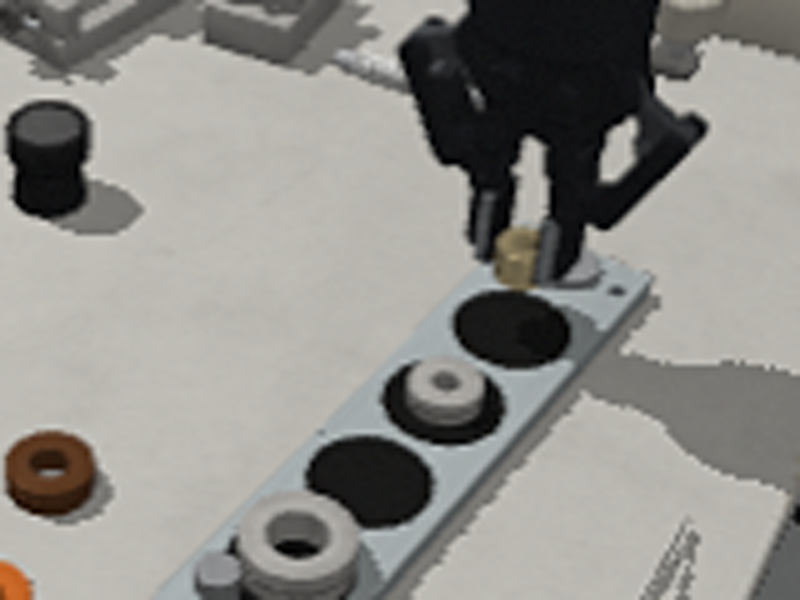

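The bush is held upright over the far pad (crop (513,328)). Rings C and A look centred on theirs. Placing the bush, then going to ring B.

```bash
python3 -m crank '[{"xyz":[0,0,0.025],"spin":0,"grip":1},{"xyz":[0,0,0.012],"spin":0,"grip":1},{"xyz":[0,0,0.004],"spin":0,"grip":1},{"xyz":[0,0,0],"spin":0,"grip":1},{"xyz":[0,0,0],"spin":0,"grip":1},{"xyz":[0,0,0],"spin":0,"grip":0.65},{"xyz":[0,0,0],"spin":0,"grip":0.4},{"xyz":[0,0,0],"spin":0,"grip":0},{"xyz":[0,0,0],"spin":0,"grip":0},{"xyz":[0,0,-0.03],"spin":0,"grip":0},{"xyz":[0,0,-0.06],"spin":0,"grip":0},{"xyz":[0,0,-0.04],"spin":0,"grip":0}]'; python3 snap.py
python3 -m crank '[{"xyz":[0.0677,0.0263,0],"spin":0,"grip":0},{"xyz":[0.0677,0.0263,0],"spin":0,"grip":0},{"xyz":[0.0677,0.0263,0],"spin":0,"grip":0},{"xyz":[0.0677,0.0263,0],"spin":0,"grip":0},{"xyz":[0.0677,0.0263,0],"spin":0,"grip":0},{"xyz":[0.0677,0.0263,0],"spin":0,"grip":0},{"xyz":[0.0677,0.0263,0],"spin":0,"grip":0},{"xyz":[0,0,0],"spin":0,"grip":0},{"xyz":[0,0,0.05],"spin":0,"grip":0},{"xyz":[0,0,0],"spin":0,"grip":0},{"xyz":[0,0,0],"spin":0,"grip":0}]'; python3 snap.py d1 scene 150 150 410 345
```

```text
time_s: 22.5
tcp_pos: [0.4702, -0.15, 0.1182]
ee_rot: [0.751, 0.66, 0.001, 0.001]
ft_force: [-0.5, -0.4, -0.4]
gripper_width: 0.0855
t 22.50 tcp [ 0.4702 -0.15    0.1182] st [-0.0891  0.4855] q [7.513e-01 6.600e-01 5.000e-04 1.000e-03] w 0.0855 j [-0.42  0.01  1.68  0.    1.45 -0.29]
time_s: 23.88
tcp_pos: [0.6525, 0.1841, 0.0795]
ee_rot: [0.752, 0.66, 0.0, 0.0]
ft_force: [0.1, -0.2, 1.1]
gripper_width: 0.0857
t 23.88 tcp [0.6525 0.1841 0.0795] st [0.2655 0.6239] q [7.516e-01 6.596e-01 1.000e-04 1.000e-04] w 0.0857 j [ 0.19  0.44  1.24 -0.    1.46  0.32]
```

View pics/d1.png

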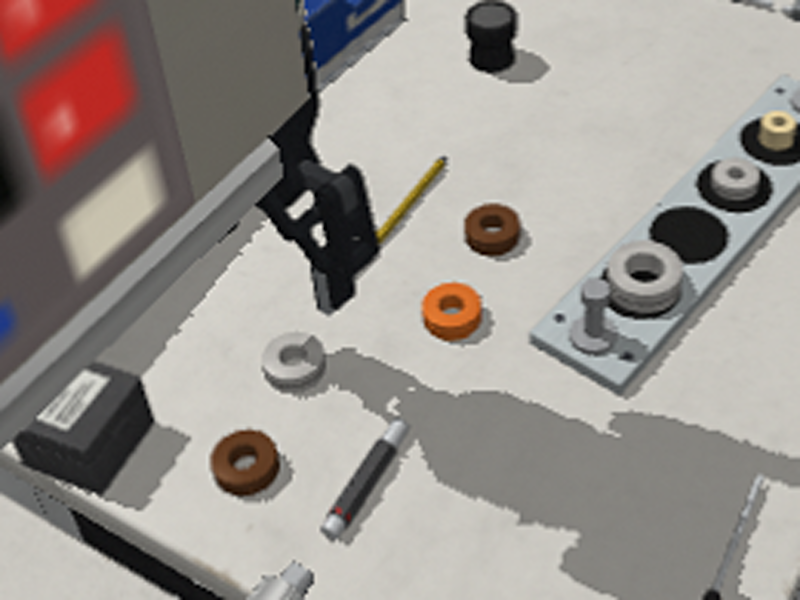

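The bush is on the far pad and the gripper is above ring B (crop (293,360)). The pencil and plug gauge are clear. Grasping B.

```bash
python3 -m crank '[{"xyz":[0,0,0.045],"spin":0,"grip":0},{"xyz":[0,0,0.04],"spin":0,"grip":0},{"xyz":[0,0,0.016],"spin":0,"grip":0},{"xyz":[0,0,0],"spin":0,"grip":0.3},{"xyz":[0,0,0],"spin":0,"grip":0.42},{"xyz":[0,0,0],"spin":0,"grip":1},{"xyz":[0,0,0],"spin":0,"grip":1},{"xyz":[0,0,0],"spin":0,"grip":1},{"xyz":[0,0,0],"spin":0,"grip":1},{"xyz":[0,0,0],"spin":0,"grip":1},{"xyz":[0,0,0],"spin":0,"grip":1}]' 50; python3 snap.py
python3 -m crank '[{"xyz":[0,0,-0.02],"spin":0,"grip":1},{"xyz":[0,0,-0.06],"spin":0,"grip":1},{"xyz":[0,0,-0.07],"spin":0,"grip":1},{"xyz":[0,0,0],"spin":0,"grip":1},{"xyz":[0,0,0],"spin":0,"grip":1}]'; python3 snap.py
```

```text
time_s: 25.3
tcp_pos: [0.6539, 0.1852, 0.0055]
ee_rot: [0.751, 0.66, 0.002, 0.001]
ft_force: [-0.5, -0.0, 6.4]
gripper_width: 0.0348
t 25.30 tcp [0.6539 0.1852 0.0055] st [0.2668 0.6251] q [0.7513 0.66   0.0018 0.0011] w 0.0348 j [ 0.19  0.5   1.31 -0.    1.33  0.32]
time_s: 25.92
tcp_pos: [0.652, 0.1848, 0.1151]
ee_rot: [0.751, 0.66, -0.0, -0.0]
ft_force: [0.3, 0.7, -2.0]
gripper_width: 0.0346
t 25.93 tcp [0.652  0.1848 0.1151] st [0.2662 0.6233] q [ 7.513e-01  6.600e-01 -3.000e-04 -2.000e-04] w 0.0346 j [0.19 0.41 1.2  0.   1.53 0.32]
```

```bash
python3 -m crank '[{"xyz":[-0.0628,-0.0368,0],"spin":0,"grip":1},{"xyz":[-0.0628,-0.0368,0],"spin":0,"grip":1},{"xyz":[-0.0628,-0.0368,0],"spin":0,"grip":1},{"xyz":[-0.0628,-0.0368,0],"spin":0,"grip":1},{"xyz":[-0.0628,-0.0368,0],"spin":0,"grip":1},{"xyz":[0,0,0],"spin":0,"grip":1},{"xyz":[0,0,0],"spin":0,"grip":1},{"xyz":[0,0,0.045],"spin":0,"grip":1},{"xyz":[0,0,0.04],"spin":0,"grip":1},{"xyz":[0,0,0],"spin":0,"grip":1},{"xyz":[0,0,0],"spin":0,"grip":1}]'; python3 snap.py d2 scene 290 130 450 250
```

```text
time_s: 27.3
tcp_pos: [0.4862, -0.0302, 0.0523]
ee_rot: [0.751, 0.66, 0.0, 0.0]
ft_force: [0.5, 0.7, -0.1]
gripper_width: 0.0344
t 27.30 tcp [ 0.4862 -0.0302  0.0523] st [0.0317 0.4861] q [7.509e-01 6.604e-01 4.000e-04 3.000e-04] w 0.0344 j [-0.18  0.06  1.77  0.    1.31 -0.05]
```

View pics/d2.png

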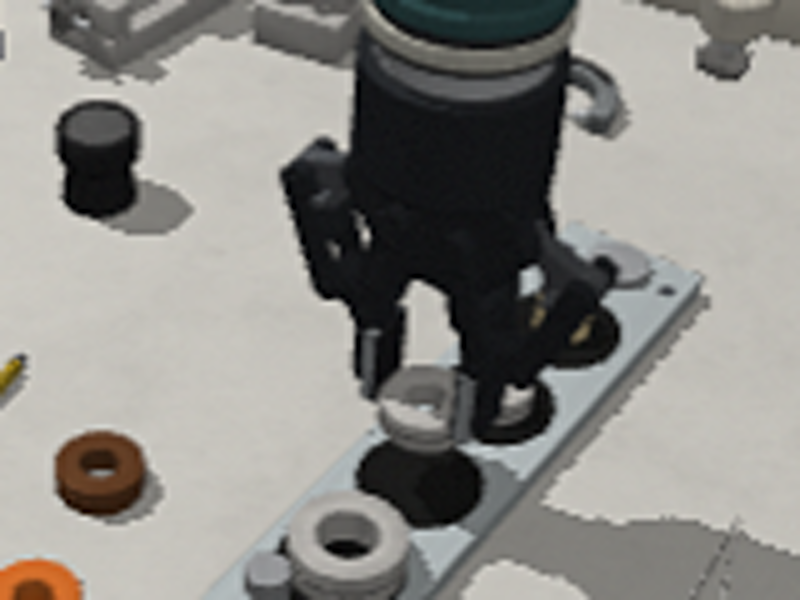

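Ring B is held level over the second pad (crop (420,485)). Placing it and backing off.

```bash
python3 -m crank '[{"xyz":[-0.001,-0.001,0.03],"spin":0,"grip":1},{"xyz":[0,0,0.013],"spin":0,"grip":1},{"xyz":[0,0,0.004],"spin":0,"grip":1},{"xyz":[0,0,0],"spin":0,"grip":1},{"xyz":[0,0,0],"spin":0,"grip":1},{"xyz":[0,0,0],"spin":0,"grip":0.5},{"xyz":[0,0,0],"spin":0,"grip":0.3},{"xyz":[0,0,0],"spin":0,"grip":0},{"xyz":[0,0,0],"spin":0,"grip":0},{"xyz":[0,0,-0.03],"spin":0,"grip":0},{"xyz":[0,0,-0.06],"spin":0,"grip":0},{"xyz":[0,0,-0.06],"spin":0,"grip":0}]'; python3 snap.py
python3 -m crank '[{"xyz":[0,-0.05,-0.03],"spin":0,"grip":0},{"xyz":[0,-0.07,0],"spin":0,"grip":0},{"xyz":[0,-0.07,0],"spin":0,"grip":0},{"xyz":[0,-0.04,0],"spin":0,"grip":0},{"xyz":[0,0,0],"spin":0,"grip":0},{"xyz":[0,0,0],"spin":0,"grip":0}]'; python3 snap.py f1 scene 230 150 450 315; python3 snap.py f2 top 190 80 470 290
```

```text
time_s: 28.85
tcp_pos: [0.4839, -0.0314, 0.1297]
ee_rot: [0.751, 0.66, -0.0, -0.0]
ft_force: [1.1, -0.3, -1.1]
gripper_width: 0.0853
t 28.85 tcp [ 0.4839 -0.0314  0.1297] st [0.0303 0.484 ] q [ 7.513e-01  6.599e-01 -3.000e-04 -5.000e-04] w 0.0853 j [-0.18 -0.01  1.68  0.    1.48 -0.05]
time_s: 29.6
tcp_pos: [0.3139, -0.0094, 0.1517]
ee_rot: [0.751, 0.66, 0.0, 0.0]
ft_force: [-0.1, 0.1, -1.1]
gripper_width: 0.0855
t 29.60 tcp [ 0.3139 -0.0094  0.1517] st [0.0306 0.3126] q [7.513e-01 6.599e-01 5.000e-04 5.000e-04] w 0.0855 j [-0.21 -0.45  1.98  0.    1.61 -0.08]
t 29.65 tcp [ 0.314  -0.0094  0.1516] st [0.0305 0.3127] q [7.513e-01 6.599e-01 2.000e-04 2.000e-04] w 0.0856 j [-0.21 -0.45  1.98  0.    1.61 -0.08]
```

View pics/f1.png

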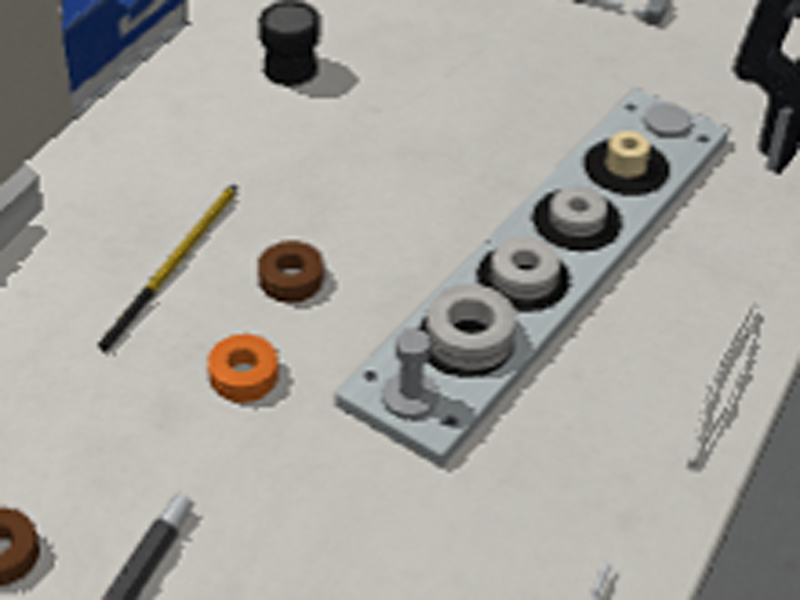

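View pics/f2.png

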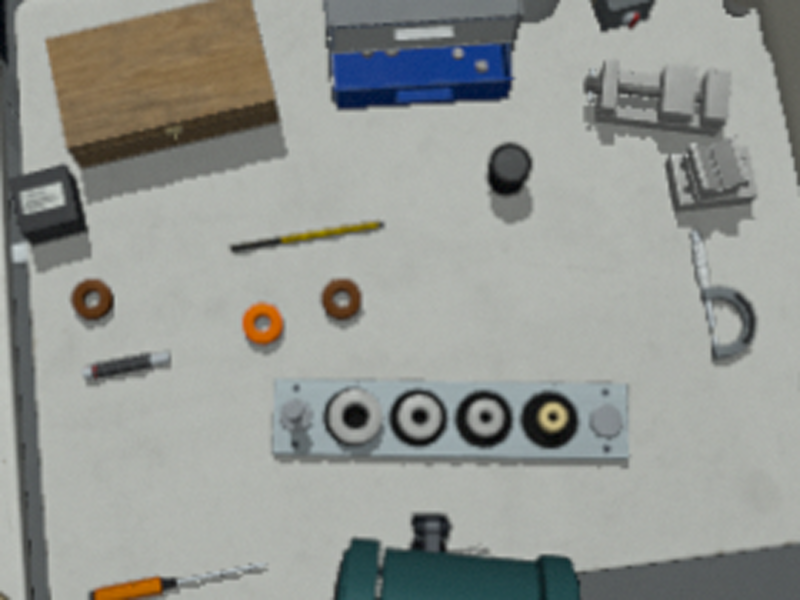

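```bash
python3 - <<'E'
from h import *
pad=np.array([(.4916,.0282),(.4844,-.0314),(.4771,-.0908),(.4685,-.1503)])   # top view's own pads
pads=np.array([(.4934,.0290),(.4867,-.0294),(.4788,-.0898),(.4716,-.1502)])  # scene view's own pads
for nme,F,PP in(("top","f2",pad),("scene","f1",pads)):
    f=np.load(f"pics/{F}.npy",allow_pickle=True).item(); D=cloud(f)
    for o,h,d,p in zip("ABCb",(.018,.014,.012,.018),(.048,.038,.032,.024),PP):
        Q=plane(f,.012+h); m=(np.hypot(*(Q[...,:2]-p).transpose(2,0,1))<d/2+.008)&(D[...,2]>.012+h-.004)&(D[...,2]<.012+h+.008)
        r=cv2.minAreaRect(Q[m][:,:2].astype(np.float32)); v=np.array(r[0])-p
        print(nme,o,"n",m.sum(),"size",np.round(r[1],4),"off along %.4f across %.4f"%(v@e,v@n),"zmed %.4f"%np.median(D[m][:,2]),"expected %.3f"%(.012+h))
E
```

```text
top A n 197 size [0.0462 0.0465] off along -0.0029 across 0.0002 zmed 0.0294 expected 0.030
top B n 133 size [0.0361 0.0363] off along -0.0020 across 0.0006 zmed 0.0254 expected 0.026
top C n 99 size [0.0291 0.0314] off along -0.0009 across 0.0003 zmed 0.0232 expected 0.024
top b n 47 size [0.0207 0.0207] off along -0.0001 across 0.0013 zmed 0.0286 expected 0.030
scene A n 291 size [0.0458 0.0481] off along -0.0022 across -0.0011 zmed 0.0299 expected 0.030
scene B n 191 size [0.035  0.0412] off along -0.0002 across -0.0017 zmed 0.0259 expected 0.026
scene C n 127 size [0.0299 0.0355] off along 0.0006 across -0.0011 zmed 0.0237 expected 0.024
scene b n 62 size [0.0209 0.0239] off along 0.0013 across -0.0006 zmed 0.0295 expected 0.030
```

Both views show the order post, A, B, C, bush (top crop (355,415), (419,415), (484,416), (549,417)). Everything is flat and within 3 mm of its pad centre. The pencil, loupe and plug gauge look undisturbed and the arm is clear, so I'm handing in.

```bash
python3 -c "from rig import finish_job; print(finish_job())"
```

```text
the job is handed in; nothing more can be done
None
```

I set all four parts out on the bar and handed the job in at about 30 s of the 96 s allowed. Counting from the post, the pads carry the 48 mm ring, the 38 mm ring, the 32 mm ring and the brass bush. `finish_job()` reports no verdict, so the result rests on my own checks below.

- **Position:** measured against the pad centres, every part is within 3 mm along the bar and 2 mm across it, in both camera views. The limit is 12 mm.
- **Height:** top faces measured within 1.4 mm of where a part lying flat on the bar would be. I checked flatness only by these heights and by eye.
- **Things to leave alone:** the pencil, loupe and plug gauge look unmoved in the last pictures, but I did not measure them again. No look-alike was touched.
- **Arm:** the gripper is open and stands clear of everything.

One reading disagreed. The gripper showed each part about 2 to 3 mm narrower than its stated diameter when held. The lifts and placings were not affected.

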